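# Bring the yard-office vent window in from the first hole of its stay to the third

### The job

Rain is driving in at the open vent window: bring it in from the first hole of its peg stay (the hole nearest the black grip) to the third. Lift the stay off its peg, keep hold of it until it is home again so that the vent cannot swing shut by itself, feel for the third hole with a light touch, never forcing the bar against the pin, and lower it fully home over the pin onto the peg's base; then let go. Leave the bottle, the mug and the tape roll where they are.

Things in the scene. Friction and masses are not known exactly. Their poses are not given: they have to be found in the camera images.
- window: White window frame with a dark wooden inner sill across the desk's far end, turned up to 0.2 rad. Origin: on the desk top (z = 0) straight below the peg; x points outdoors, y along the window, z up. The sill is 20 mm high and starts at x = -145 mm; the frame's bottom rail under the peg is 65 mm high and starts at x = -20 mm. Jambs at y = +-270 mm, x = 28 to 88 mm; frame head 375 mm high.
- vent (a joint): Opening angle of the vent, a top-hung glazed sash 494 mm wide, 262 mm high, about 1.6 kg: 0 rad is shut, growing as its bottom edge swings outdoors. About 0.65 rad on the first hole, some 0.3 on the third. Only the stay holds it: its own weight swings it shut, pushing the stay along its length into the room with 5 to 8 N at the first hole, about 2 N at the third.
- vent_hinge (a point): Middle of the vent's hinge line, at the top of the vent: 58 mm outdoors of the peg and 329.5 mm above the desk. The stay's knuckle lies 250 mm below it and 27 mm to the room side when the vent is shut, and turns about this line with the vent, so it sinks as the vent comes in.
- stay: The stay: flat brass-coloured bar 22 mm wide, 5 mm thick, about 0.26 kg, hinged inside the vent's bottom rail at a knuckle so that it can be raised and can swing a little sideways. Origin: at the knuckle, mid-thickness. The bar lies along its own -x axis, into the room; z is the normal of its upper face. A press on the grip bears on the peg up to 2.5 times as hard.
- stay_hole1 (a point): Centre of the first hole (nearest the grip), in the bar's upper face, 190 mm from the knuckle; on the peg at the start. Five round 10 mm holes run along the bar's middle line, counted from the grip towards the vent. They were drilled by hand: from hole to hole it is anything from 35 to 45 mm, and differs from one to the next; no better figure is known.
- stay_grip (a point): Middle of the black plastic grip on the stay's room end, 257 mm from the knuckle and 67 mm to the room side of the first hole. A flat-sided block 60 mm long along the bar, 16 mm wide, 18 mm high, hanging free over the sill: at the start about 77 mm above the desk (57 mm above the sill), about 87 mm with the third hole home.
- peg: The peg's pin: upright steel pin of 8 mm with a round (half-ball) head, fixed in the middle of a cast base 20 mm deep (x), 30 mm wide and 18 mm high on the frame's bottom rail; the stay rests on this base when home. Origin: centre of the base's underside, 65 mm above the desk; axes as the window's.
- peg_tip (a point): Top of the round-headed pin, on its axis, 101 mm above the desk: 18 mm above the top of the base. When a hole is home on the peg, the tip stands 14 to 15 mm above the middle of the bar's thickness; when the bar lies on top of the pin, the tip is 2.5 mm below it.
- water_bottle: Blue plastic bottle with a white cap, 64 mm across, 190 mm high, 0.45 kg, on the sill. Origin: centre of its underside.
- mug: White mug, 80 mm across and 92 mm high, handle to one side, on the sill. Origin: centre of its underside.
- tape_roll: Roll of yellow tape lying flat on the desk, 100 mm across, 24 mm high. Origin: centre of its underside.

How it is judged:
On the way, in this order (a step that is already met when the one before it is completed fails the run):
1. the stay is lifted clear above the peg (z of peg_tip in the frame of stay below -0.003 m), for 0.1 s.
2. the vent is brought in so far that the second hole is past the peg (x of peg_tip in the frame of stay between -0.14 and -0.08 m), for 0.1 s.
At the end, for the whole second after the job is handed in: The third hole is home on the peg: the pin stands through it with its tip at least 10 mm above the middle of the bar's thickness, 98 to 128 mm from the knuckle and within 4 mm of the bar's middle line; the vent rests at 0.24 to 0.42 rad; everything is still (x of peg_tip in the frame of stay between -0.128 and -0.098 m and y of peg_tip in the frame of stay between -0.004 and 0.004 m and z of peg_tip in the frame of stay above 0.01 m and value of joint vent between 0.24 and 0.42 rad and linear speed of stay below 0.01 m/s); the robot touches nothing.
It fails at once if the stay is forced against the pin of the peg with more than 25 N (contact force between stay and peg above 25 N).
It fails at once if the stay is let go of while no hole is home on the peg (z of peg_tip in the frame of stay below 0.01 m and contact force between the fingers and stay below 0.1 N).
It fails at once if the bottle, the mug or the tape roll is moved more than 20 mm (distance of any of water_bottle, mug, tape_roll from where it was at the start of the episode above 0.02 m).
It also fails if it takes over 64 s, if anything falls off the work surface, if the arm or the gripper's body presses on something with over 40 N, if the wrist force passes 120 N, or if a joint passes its speed limit or range.

### The arm

A 7-joint arm with a two-finger parallel gripper is mounted at the origin on the work surface. World frame = base frame: x ahead of the robot, y to its left, z up, the work surface at z = 0. Lengths are in m, angles in rad, forces in N, time in s.
With the tool pointing down it reaches from about 0.425 to 0.925 m from the base axis. Payload 6.8 kg.
Tool frame: the origin (TCP) lies between the finger pads; the fingertips stand 22 mm ahead of it and the grasp point (between the pads) lies 3 mm ahead of it (bot.tip_reach is the distance from the TCP to the fingertips, in m); z points along the fingers, x is the direction in which the jaws open and shut, and the axes are right-handed (so a half turn about z gives the same grasp; the last joint's range is limited). The gripper opens to 85 mm and grips with 20 to 120 N. Pads are 22 mm wide; open, the fingers measure 114 mm over their backs; the gripper's body (76 mm by 85 mm) begins 54 mm behind the grasp point. The pads swing forward as they close: fully open they stand 13 mm farther back than shut.
Start: joints at [1.236, 0.477, 0.022, 1.555, -0.011, 1.109, -0.083], TCP at [0.152, -0.658, 0.253] pointing down, gripper open.
Joint ranges: [-2.96, 2.96], [-0.34, 2.1], [-1.41, 1.46], [0.24, 2.44], [-1.37, 4.51], [0.17, 1.92], [-2.96, 2.96]. Speed limits (rad/s): [2.39, 2.39, 3.14, 3.14, 3.14, 3.14, 3.14].

### API

Orientations are given as a unit quaternion [w, x, y, z].
In Python, from station import bot gives the robot as it stands.
- The arm moves only by the tool step_arm, never from a script. Its argument "targets" is a list of rows, each a list of 5 numbers: the shift along the tool's x, y, z in mm, then the turn about the tool's z in degrees, then the closure, from 0 (fully open) to 1 (shut). In form: [[dx, dy, dz, spin, jaw], ...]. A call has 1 to 20 rows; each row is the pose to reach, as a shift and turn from the pose commanded when the call began, along the tool's axes at that moment; what a row does not reach only later rows make up. A row lasts 1/12 s, in which the tool goes at most 41.7 mm and 7.16 degrees, less where a joint would pass 70% of its speed; a pose out of reach is approached as far as the arm can. A call with a gripper value outside its range is refused whole. The fingers move at their own pace and stop on an object; "newtons" is the grip in N (left out, the last holds). Time passes only in rows, so rows that repeat a pose let the fingers close. It gives the time, the measured TCP pose, the force and the opening at its end, in the units of the state.
- bot.get_obs(): the state, without advancing time (a new reading comes with each control period).
- bot.read_camera(name): name is "scene" or "top"; returns a dict with "frame" (480x640x3 uint8, red, green, blue), "z_map" (480x640 float32, m along the optical axis (not along the pixel's ray), 0 where there is no reading), "fov_y" (degrees; the focal length in pixels is half the picture's height over the tangent of half this angle, whatever the lens; pixels are square), "cx", "cy" (the principal point, pixels), "R" (3x3) and "t" (3): a world point X has camera coordinates R X + t. Camera axes: x right, y down, z forward; pixel columns grow to the right and rows downward; lengths in m; the calibration is good to about 2 mm. A picture is of the moment at which its call begins.
- bot.hand_in(): hands the job in, once; it reports no verdict.
The state is a dict: "t": time; "q": joint angles; "joint_vel": joint speeds; "joint_torque": joint torques, N m; "eef_pos": TCP position; "tool_rot": TCP orientation; "contact_force": force on the tool from outside, world axes, zero at the start; "torque": the same for the moment, N m; "gripper_width": opening from 0.0 (shut) to 1.0 (fully open).
Only numpy, scipy, OpenCV 4.12 (cv2) and the standard library are available. Lean on these libraries where they do the work, as an engineer would, in place of code of your own. Each camera call takes 0.05 s, during which the arm holds its last target.

## Working session

There is one attempt and no reset: what is moved stays moved. The work goes in short steps, Python scripts to look and compute and a tool call to move; the robot and the scene stay as the last step left them, time stands still between calls to the robot, and variables do not carry over. Pictures are saved under pics/ and viewed, and the job is handed in when it is done.

Besides the shell and the picture viewer there is one more tool, called after ">>>" as name([rows], argument=value, ...), one row to a line, values as JSON. step_arm: Moves the arm, as the interface text tells. Its arguments: {"type":"object","properties":{"targets":{"type":"array"},"newtons":{"type":"number"}},"required":["targets"]}

```bash
ls; mkdir -p pics; python3 - <<'E'
from station import bot
import cv2,numpy as np,pickle
o=bot.get_obs(); print(o)
for n in("scene","top"):
    c=bot.read_camera(n); cv2.imwrite(f"pics/{n}0.png",c["frame"][:,:,::-1]); pickle.dump(c,open(f"{n}0.pkl","wb"))
    print(n,c["fov_y"],c["cx"],c["cy"],c["R"],c["t"])
E
```

```text
pics
{'t': 0.0, 'q': array([ 1.23589687,  0.47779846,  0.02229039,  1.55646847, -0.0115061 ,
        1.10931331, -0.0830934 ]), 'joint_vel': array([-0.00027754, -0.00029788,  0.00125044,  0.00086419,  0.00273176,
       -0.00100768, -0.00130477]), 'joint_torque': array([-5.88177736e-04, -5.96454656e+01,  1.60799492e+00, -2.81204689e+01,
        1.25565694e-02,  9.27569607e-03, -7.05232225e-06]), 'eef_pos': array([ 0.15167123, -0.65715722,  0.25231864]), 'tool_rot': array([-5.34759670e-04,  7.82600284e-01, -6.22523839e-01, -7.61135850e-04]), 'contact_force': array([ 0.35932797,  0.42807007, -0.14950373]), 'torque': array([ 0.0239726 ,  0.01063185, -0.04715872]), 'gripper_width': 0.9994980068801368}
scene 50.65042090062986 319.36459537214694 238.07972300102253 [[-0.80890577  0.58792852 -0.00339406]
 [ 0.55390523  0.7601336  -0.33968501]
 [-0.19713057 -0.27665315 -0.94053313]] [ 0.41202989 -0.26230221  1.17361468]
top 47.63556911419226 321.1709022794828 232.30738902437264 [[-0.01463397 -0.99985502 -0.00870518]
 [-0.98178988  0.01601764 -0.18929361]
 [ 0.1894056   0.00577654 -0.98188194]] [0.02774532 0.59574046 1.10027619]
```

View pics/scene0.png

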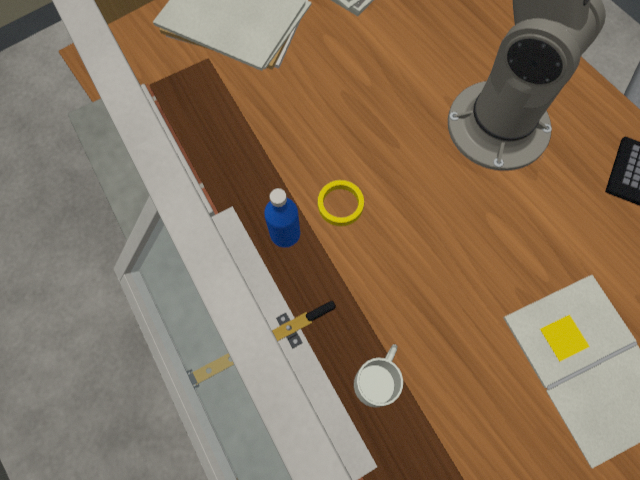

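View pics/top0.png

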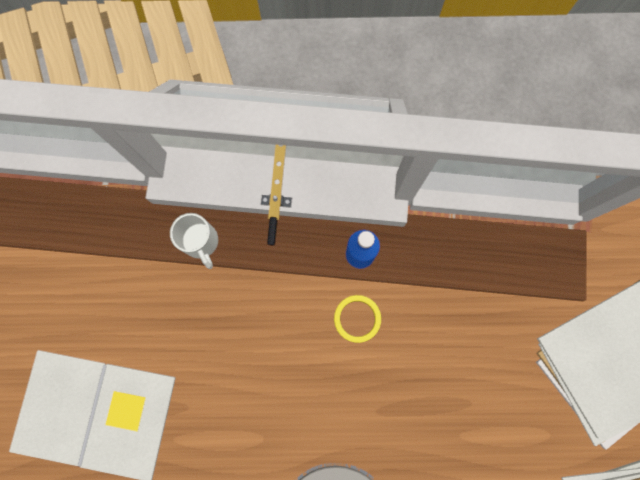

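The scene view shows the grip at about (321,311), the bottle at (284,220) and the mug at (378,382). In the top view the grip is at (272,231), the peg plate at (276,201) and the stay runs up to (280,148). Next I'll measure these.

```bash
cat > h.py <<'E'
import numpy as np,cv2
def K(c):
    f=240/np.tan(np.radians(c["fov_y"]/2)); return f
def ray(c,u,v):
    f=K(c); d=np.array([(u-c["cx"])/f,(v-c["cy"])/f,1.]); R=c["R"];t=c["t"]
    return -R.T@t, R.T@d
def onz(c,u,v,z):
    o,d=ray(c,u,v); s=(z-o[2])/d[2]; return o+s*d
def dep(c,u,v):
    o,d=ray(c,u,v); return o+d*c["z_map"][int(round(v)),int(round(u))]
def tri(c1,p1,c2,p2):
    o1,d1=ray(c1,*p1);o2,d2=ray(c2,*p2)
    A=np.stack([d1,-d2],1); s=np.linalg.lstsq(A,o2-o1,rcond=None)[0]
    a=o1+s[0]*d1;b=o2+s[1]*d2; return (a+b)/2,np.linalg.norm(a-b)
def proj(c,X):
    f=K(c); p=c["R"]@np.asarray(X)+c["t"]; return p[0]/p[2]*f+c["cx"],p[1]/p[2]*f+c["cy"]
E
python3 - <<'E'
import pickle,cv2,numpy as np
from h import *
S=pickle.load(open("scene0.pkl","rb"));T=pickle.load(open("top0.pkl","rb"))
a=cv2.resize(S["frame"][270:400,180:350,::-1],None,fx=4,fy=4,interpolation=cv2.INTER_CUBIC)
b=cv2.resize(T["frame"][140:260,200:340,::-1],None,fx=5,fy=5,interpolation=cv2.INTER_CUBIC)
cv2.imwrite("pics/sc1.png",a);cv2.imwrite("pics/tc1.png",b)
# grip masks
for c,n,(x0,x1,y0,y1) in((S,"S",(300,345,290,330)),(T,"T",(262,285,214,250))):
    im=c["frame"][y0:y1,x0:x1].astype(int); m=(im.max(2)<45)
    ys,xs=np.nonzero(m); print(n,m.sum(),xs.mean()+x0,ys.mean()+y0,xs.min()+x0,xs.max()+x0,ys.min()+y0,ys.max()+y0)
    P=np.array([dep(c,x+x0,y+y0) for x,y in zip(xs,ys)]); P=P[P[:,2]>0.05]
    top=P[P[:,2]>np.percentile(P[:,2],40)]
    print(np.median(P,0),P.min(0),P.max(0)); 
    # brass
im=T["frame"].astype(int); hsv=cv2.cvtColor(T["frame"],cv2.COLOR_RGB2HSV)
# sill edge: brown dark
print(T["frame"][265,250],hsv[265,250],hsv[290,250])
for u in (250,300,330,450,500,550):
    col=[T["frame"][v,u].sum() for v in range(250,310)]
    v=250+int(np.argmax(np.diff(col))); 
    print(u,v,onz(T,u,v,0.02))
for u in(160,200,240,320,360,400):
    print(u,[ (v,np.round(dep(T,u,v),3).tolist()) for v in (170,185,195,205,212,218)][0:6:2])
E
```

```text
S 269 320.53903345724905 310.69888475836433 306 335 301 320
[0.59753687 0.12534158 0.0855715 ] [0.568286   0.11465196 0.07615149] [0.62557597 0.13481183 0.0927728 ]
T 61 271.655737704918 231.27868852459017 268 276 218 244
[0.5947023  0.12203158 0.0864533 ] [0.37689951 0.01184316 0.07892902] [0.62153063 0.12926836 1.19335271]
[109  73  45] [ 13 150 109] [ 14 138 175]
250 288 [0.48337084 0.17409681 0.02      ]
300 251 [0.56241844 0.06559189 0.02      ]
330 281 [0.49581179 0.00124205 0.02      ]
450 264 [ 0.52868208 -0.25963301  0.02      ]
500 269 [ 0.51609201 -0.36692596  0.02      ]
550 254 [ 0.54712469 -0.47777401  0.02      ]
160 [(170, [0.73, 0.358, 0.091]), (195, [0.681, 0.363, 0.067]), (212, [0.655, 0.376, 0.02])]
200 [(170, [0.737, 0.279, 0.064]), (195, [0.68, 0.277, 0.065]), (212, [0.654, 0.287, 0.02])]
240 [(170, [0.734, 0.192, 0.066]), (195, [0.679, 0.192, 0.064]), (212, [0.652, 0.198, 0.019])]
320 [(170, [0.732, 0.019, 0.063]), (195, [0.676, 0.02, 0.067]), (212, [0.639, 0.02, 0.064])]
360 [(170, [0.73, -0.067, 0.066]), (195, [0.674, -0.066, 0.068]), (212, [0.637, -0.065, 0.064])]
400 [(170, [0.704, -0.142, 0.143]), (195, [0.663, -0.146, 0.103]), (212, [0.635, -0.149, 0.067])]
```

View pics/tc1.png

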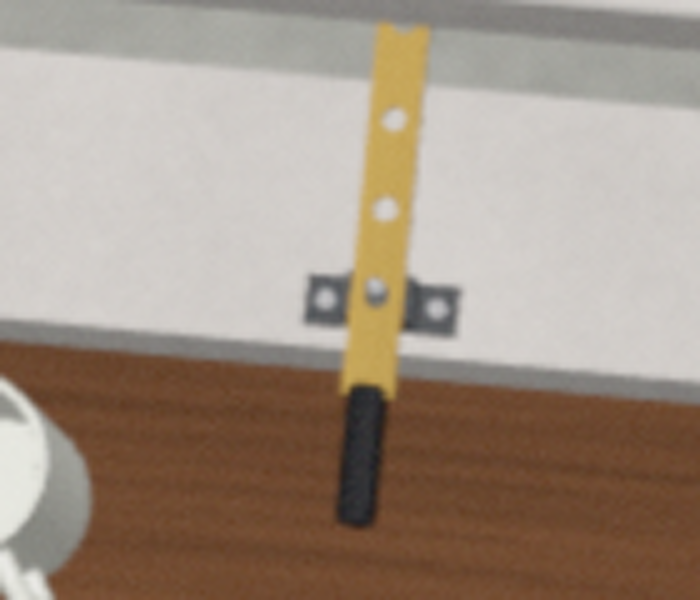

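View pics/sc1.png

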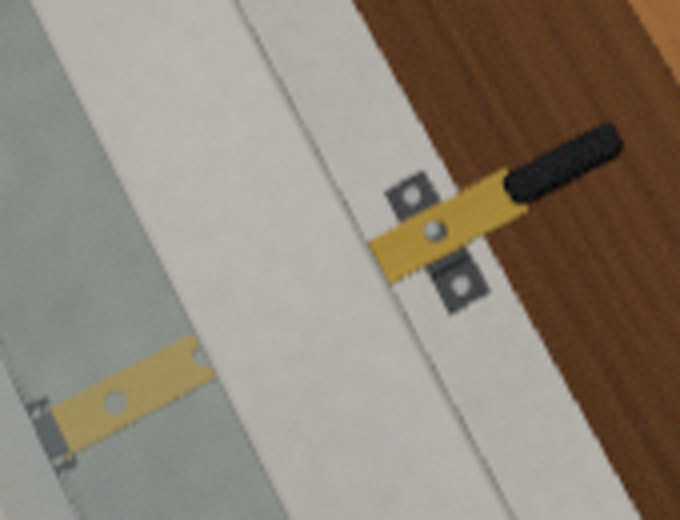

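```bash
python3 - <<'E'
import pickle,cv2,numpy as np
from h import *
S=pickle.load(open("scene0.pkl","rb"));T=pickle.load(open("top0.pkl","rb"))
tc=lambda x,y:(200+(x+.5)/5-.5,140+(y+.5)/5-.5)
sc=lambda x,y:(180+(x+.5)/4-.5,270+(y+.5)/4-.5)
p=tri(T,tc(376,290),S,sc(435,230)); print("tip",p, onz(T,*tc(376,288),.098),onz(S,*sc(435,230),.098))
# screws plate (top of plate ~65-70mm) 
for q in((325,298),(437,308)): print("screw",onz(T,*tc(*q),.069))
for q in((412,195),(461,286)): print("screwS",onz(S,*sc(*q),.069))
a=onz(T,*tc(0,325),.065);b=onz(T,*tc(700,383),.065);d=a-b;print("edge",a,b,"yaw",np.arctan2(d[1],d[0])-np.pi/2)
# plane: bar top
print("h1..3 depth pts",[np.round(dep(T,*tc(*q)),4) for q in((362,340),(381,255),(389,165),(400,60))])
g1=onz(T,*tc(370,390),.088);g2=onz(T,*tc(356,522),.084); print("grip ends T",g1,g2,np.arctan2(*(g1-g2)[[1,0]]))
g1=onz(S,*sc(514,188),.088);g2=onz(S,*sc(612,137),.084); print("grip ends S",g1,g2,np.arctan2(*(g1-g2)[[1,0]]))
# bar plane hole spacing: intersect rays with inclined plane top: z=.088+tilt*s
pin=onz(T,*tc(376,290),.088)
for q in((376,290),(386,209),(394,119)):
    o,dd=ray(T,*tc(*q)); n=np.array([-.15*1,0,1]); s=(n@(pin-o))/(n@dd); X=o+s*dd; print(X,np.linalg.norm(X-pin))
for n,q in(("bottle",(362,252)),("mug",(193,238)),("handle",(209,265)),("tape",(358,319))): print(n,dep(T,*q))
E
```

```text
tip (array([0.66411893, 0.11518232, 0.09129858]), np.float64(0.002574479315704982)) [0.66410066 0.11360807 0.098     ] [0.66362179 0.11737111 0.098     ]
screw [0.66767216 0.13806823 0.069     ]
screw [0.66247354 0.09027557 0.069     ]
screwS [0.66150803 0.09232327 0.069     ]
screwS [0.66722424 0.14051989 0.069     ]
edge [0.65914905 0.27760024 0.065     ] [ 0.62877742 -0.02118937  0.065     ] yaw -0.10130093247612004
h1..3 depth pts [array([0.6446, 0.1204, 0.0873]), array([0.6811, 0.1125, 0.0875]), array([0.717 , 0.1082, 0.0989]), array([0.7616, 0.1032, 0.103 ])]
grip ends T [0.62293589 0.11697176 0.088     ] [0.56793567 0.12304681 0.084     ] -0.11000911930011752
grip ends S [0.62263247 0.12111464 0.088     ] [0.57133662 0.12784529 0.084     ] -0.13046706561013782
[0.66585711 0.11453582 0.088     ] 0.0
[0.6995572  0.10991574 0.09305501] 0.034388870283081366
[0.73712023 0.10607834 0.09868947] 0.07255498589947519
bottle [ 0.53659212 -0.06001023  0.15896719]
mug [0.59496043 0.30045998 0.02071815]
handle [0.52601959 0.2499866  0.08496008]
tape [ 0.41450531 -0.05825094 -0.00165463]
```

```bash
cat >> h.py <<'E'
from scipy.spatial.transform import Rotation as Rn
def rot(o): return Rn.from_quat(np.roll(o["tool_rot"],-1)).as_matrix()
def shift(o,X): return np.round(1000*rot(o).T@(np.asarray(X)-o["eef_pos"]),1)
E
python3 - <<'E'
from station import bot
from h import *
o=bot.get_obs();R=rot(o);print(R)
for X in((.45,-.45,.26),(.56,-.1,.26),(.597,.1225,.2)): print(shift(o,X))
E
```

```text
[[ 2.24882120e-01 -9.74385858e-01 -4.81671705e-04]
 [-9.74384653e-01 -2.24882602e-01  1.53744262e-03]
 [-1.60638193e-03  1.23590161e-04 -9.99998702e-01]]
[-134.9 -337.3   -7.4]
[-451.2 -523.2   -6.9]
[-659.5 -609.3   53.4]
```

>>> step_arm([
  [-135, -337, -10, 10, 0],
  [-135, -337, -10, 19, 0],
  [-135, -337, -10, 19, 0],
  [-135, -337, -10, 19, 0],
  [-135, -337, -10, 19, 0],
  [-135, -337, -10, 19, 0],
  [-135, -337, -10, 19, 0],
  [-135, -337, -10, 19, 0],
  [-451, -523, -10, 19, 0],
  [-451, -523, -10, 19, 0],
  [-451, -523, -10, 19, 0],
  [-451, -523, -10, 19, 0],
  [-451, -523, -10, 19, 0],
  [-451, -523, -10, 19, 0],
  [-451, -523, -10, 19, 0],
  [-451, -523, -10, 19, 0],
  [-660, -609, 0, 19, 0],
  [-660, -609, 0, 19, 0],
  [-660, -609, 30, 19, 0],
  [-660, -609, 50, 19, 0],
])

```text
t: 1.77
eef_pos: [0.5737, 0.0084, 0.241]
tool_rot: [0.001, -0.669, 0.743, -0.001]
contact_force: [1.4, -1.4, -0.3]
gripper_width: 0.998
```

```bash
python3 - <<'E'
from station import bot
from h import *
o=bot.get_obs();R=rot(o);print(R,o)
print(shift(o,(.597,.1225,.079)))
E
```

```text
[[-1.04423685e-01 -9.94530244e-01  2.29939549e-03]
 [-9.94532790e-01  1.04424494e-01  2.33974031e-04]
 [-4.72807461e-04 -2.26239179e-03 -9.99997329e-01]] {'t': 1.7667, 'q': array([ 0.05922775,  0.33428631, -0.22759184,  1.80500449,  0.08769402,
        1.00973807, -1.87814863]), 'joint_vel': array([-0.68457779,  0.32284368, -0.17485446, -0.04353833,  0.15711304,
       -0.24737539, -0.92559278]), 'joint_torque': array([  3.79390016, -52.25704193,  -1.42270826, -25.41729927,
        -0.29578705,   0.64657073,   1.21048361]), 'eef_pos': array([0.57374791, 0.00844578, 0.24104331]), 'tool_rot': array([ 9.32636388e-04, -6.69169102e-01,  7.43109263e-01, -6.82408986e-04]), 'contact_force': array([ 1.38492699, -1.39448307, -0.27478563]), 'torque': array([ 0.01907061, -0.03097106, -0.05468051]), 'gripper_width': 0.9982234751143501}
[-115.8  -10.8  162.1]
```

>>> step_arm([
  [-105, -8, 40, 0, 0],
  [-105, -8, 40, 0, 0],
  [-105, -8, 40, 0, 0],
  [-105, -8, 40, 0, 0],
  [-105, -8, 40, 0, 0],
  [-105, -8, 40, 0, 0],
])

```text
t: 2.27
eef_pos: [0.5919, 0.1089, 0.1999]
tool_rot: [-0.001, -0.669, 0.743, -0.0]
contact_force: [-0.1, -1.1, -0.8]
gripper_width: 0.997
```

```bash
python3 - <<'E'
from station import bot
from h import *
o=bot.get_obs();R=rot(o);print(R[:,0],o["eef_pos"],o["contact_force"])
print(shift(o,(.597,.1225,.079)))
for n in("scene","top"):
    c=bot.read_camera(n); cv2.imwrite(f"pics/{n}1.png",c["frame"][:,:,::-1])
E
```

```text
[-0.1051272  -0.99445827  0.00101364] [0.59188045 0.10886068 0.19993509] [-0.09121967 -1.13290611 -0.77499091]
[-14.2  -3.7 120.9]
```

View pics/scene1.png

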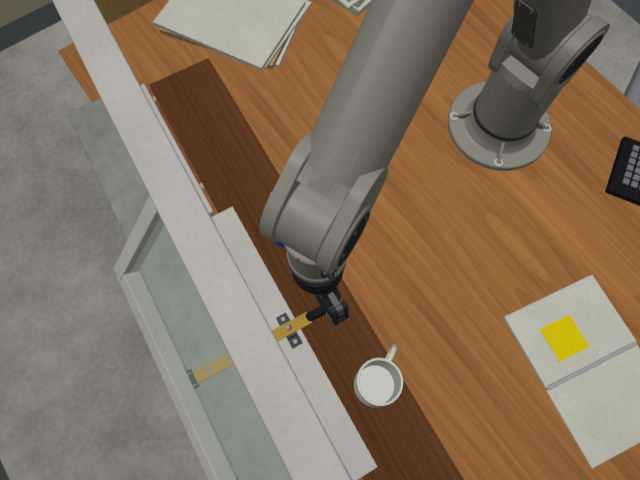

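The gripper is above the grip (around 318,314 in the scene view), with clear room to the bottle and the mug.

>>> step_arm([
  [-14, -3, 40, 0, 0],
  [-14, -3, 80, 0, 0],
  [-14, -3, 80, 0, 0],
  [-14, -3, 80, 0, 0],
])

```text
t: 2.7
eef_pos: [0.5952, 0.1214, 0.1191]
tool_rot: [-0.002, -0.668, 0.744, 0.001]
contact_force: [0.2, 0.2, 0.9]
gripper_width: 0.999
```

```bash
python3 - <<'E'
from station import bot
from h import *
o=bot.get_obs();R=rot(o);print(R[:,0],o["eef_pos"],o["contact_force"])
print(shift(o,(.597,.1225,.079)))
for n in("scene","top"):
    c=bot.read_camera(n); cv2.imwrite(f"pics/{n}2.png",cv2.resize(c["frame"][260:380,240:400,::-1] if n=="scene" else c["frame"][140:260,200:360,::-1],None,fx=5,fy=5,interpolation=2))
E
```

```text
[-0.10636547 -0.99432444  0.00230146] [0.59517256 0.12140931 0.11908187] [0.15685526 0.22795514 0.92976911]
[-1.4 -1.9 40.1]
```

View pics/scene2.png

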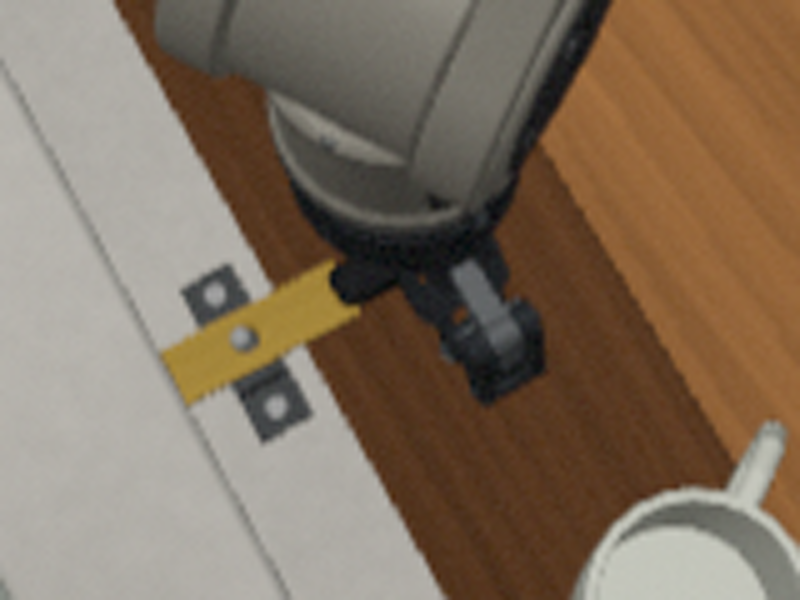

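View pics/top2.png

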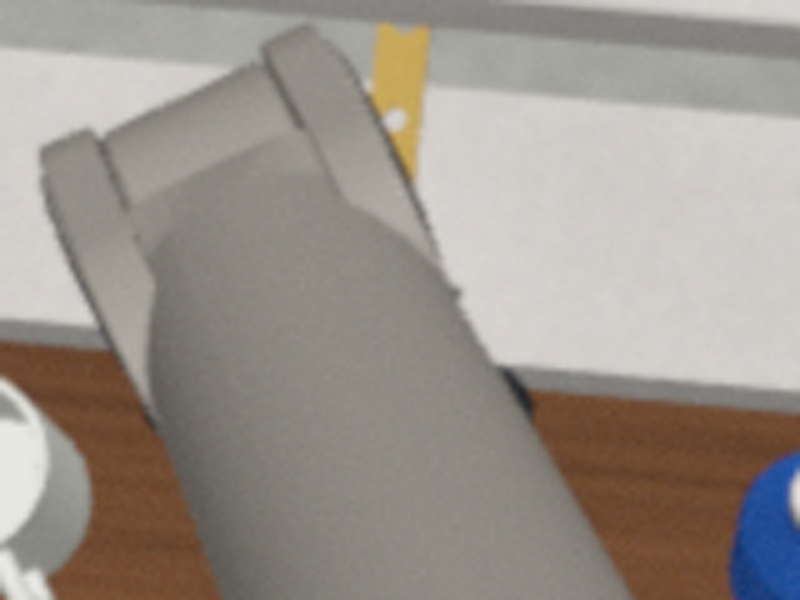

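```bash
python3 - <<'E'
from station import bot
from h import *
c=bot.read_camera("top")
f=K(c); Z=c["z_map"]; v,u=np.mgrid[0:480,0:640]
P=np.stack([(u-c["cx"])/f*Z,(v-c["cy"])/f*Z,Z],-1)-c["t"]; P=P@c["R"]
sel=P[142:260,200:330].reshape(-1,3); rgb=c["frame"][142:260,200:330].reshape(-1,3)
m=sel[:,2]>.15; s=sel[m]; i=np.argsort(-s[:,0])[:12]; print(s[i])
for zl in np.arange(.15,.7,.05):
    k=s[(s[:,2]>zl)&(s[:,2]<zl+.05)]
    if len(k): print(zl,k[:,0].max(),len(k))
h=P[100:115,300:380].reshape(-1,3); print("head",np.median(h,0))
E
```

```text
[[0.69446789 0.13027876 0.34262015]
 [0.69387043 0.12841988 0.34414185]
 [0.69374982 0.12019457 0.34407086]
 [0.693686   0.1218091  0.34432076]
 [0.69334375 0.12659258 0.34547421]
 [0.69312237 0.1248796  0.34598871]
 [0.69310772 0.12324149 0.34594929]
 [0.69307014 0.11342695 0.34557781]
 [0.69299425 0.11503635 0.34586001]
 [0.69292836 0.11828097 0.34619401]
 [0.69274914 0.10894638 0.34154701]
 [0.69234126 0.11645333 0.3476893 ]]
0.15 0.6020134363016304 24
0.2 0.6019200790243633 14
0.30000000000000004 0.6944678900153551 104
0.3500000000000001 0.690900798829212 214
0.40000000000000013 0.6517999193310148 67
0.45000000000000007 0.648068020109585 2230
0.5000000000000001 0.5912859584764831 1872
0.5500000000000002 0.5394494651376806 2277
0.6000000000000002 0.49009257075309093 1283
head [ 0.82640569 -0.01939275  0.17499501]
```

>>> step_arm([
  [-1, -2, 20, 0, 0],
  [-1, -2, 40, 0, 0],
  [-1, -2, 40, 0, 0.3],
  [-1, -2, 40, 0, 0.6],
  [-1, -2, 40, 0, 0.68],
  [-1, -2, 40, 0, 0.68],
  [-1, -2, 40, 0, 0.68],
], newtons=20)

```text
t: 3.43
eef_pos: [0.5995, 0.1243, 0.0818]
tool_rot: [0.001, -0.669, 0.743, -0.001]
contact_force: [-0.4, -0.8, 0.0]
gripper_width: 0.321
```

```bash
cat > look.py <<'E'
import sys
from station import bot
from h import *
k=sys.argv[1]
o=bot.get_obs();R=rot(o);print(o["t"],o["eef_pos"].round(4),"F",o["contact_force"].round(2),"M",o["torque"].round(3),"w",round(o["gripper_width"]*85,1),"toolx",R[:,0].round(3),"Ftool",(R.T@o["contact_force"]).round(2))
s=bot.read_camera("scene");t=bot.read_camera("top")
import pickle; pickle.dump((s,t),open("last.pkl","wb"))
a=cv2.resize(s["frame"][270:390,180:350,::-1],None,fx=4,fy=4,interpolation=2)
cv2.imwrite(f"pics/s_{k}.png",a)
cv2.imwrite(f"pics/t_{k}.png",cv2.resize(t["frame"][140:260,200:360,::-1],None,fx=4,fy=4,interpolation=2))
E
python3 look.py a
```

```text
3.4333 [0.5995 0.1243 0.0818] F [-0.45 -0.82  0.  ] M [ 0.026 -0.022 -0.029] w 27.3 toolx [-0.105 -0.994 -0.001] Ftool [ 0.86  0.36 -0.01]
```

View pics/s_a.png

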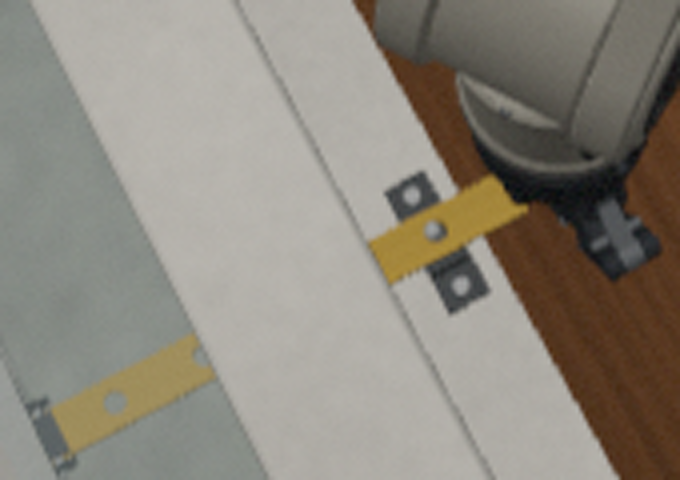

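>>> step_arm([
  [0, 2, 2, 0, 0.72],
  [0, 2, 2, 0, 0.74],
  [0, 2, 2, 0, 0.76],
  [0, 2, 2, 0, 0.76],
])

```text
t: 3.87
eef_pos: [0.5965, 0.1244, 0.0782]
tool_rot: [-0.0, -0.669, 0.743, 0.0]
contact_force: [-0.3, -0.6, 0.3]
gripper_width: 0.24
```

>>> step_arm([
  [0, 0, 0, 0, 0.78],
  [0, 0, 0, 0, 0.78],
])

```text
t: 4.03
eef_pos: [0.5965, 0.1241, 0.0782]
tool_rot: [-0.0, -0.669, 0.743, -0.0]
contact_force: [-0.4, -0.9, -1.3]
gripper_width: 0.221
```

>>> step_arm([
  [0, 0, 0, 0, 0.8],
  [0, 0, 0, 0, 0.8],
])

```text
t: 4.2
eef_pos: [0.5965, 0.1236, 0.0782]
tool_rot: [-0.0, -0.669, 0.743, -0.0]
contact_force: [-0.8, -2.1, 0.9]
gripper_width: 0.201
```

>>> step_arm([
  [0, 0, 0, 0, 0.82],
  [0, 0, 0, 0, 0.84],
  [0, 0, 0, 0, 0.87],
])

```text
t: 4.45
eef_pos: [0.5964, 0.1234, 0.0782]
tool_rot: [-0.001, -0.669, 0.744, -0.0]
contact_force: [-1.7, -4.7, 0.7]
gripper_width: 0.184
```

```bash
python3 look.py b
```

```text
4.45 [0.5964 0.1234 0.0782] F [-1.67 -4.74  0.74] M [-0.958  0.251 -0.181] w 15.7 toolx [-0.106 -0.994  0.001] Ftool [ 4.89  1.16 -0.74]
```

>>> step_arm([
  [1, 0, 0, 0, 0.95],
  [1, 0, 0, 0, 1],
  [1, 0, 0, 0, 1],
], newtons=35)

```text
t: 4.8
eef_pos: [0.5964, 0.1234, 0.0782]
tool_rot: [-0.0, -0.669, 0.743, 0.0]
contact_force: [-1.1, -3.7, 1.1]
gripper_width: 0.184
```

```bash
python3 look.py c
```

```text
4.8 [0.5964 0.1234 0.0782] F [-1.11 -3.66  1.05] M [-0.587  0.189 -0.284] w 15.6 toolx [-0.105 -0.994 -0.   ] Ftool [ 3.76  0.72 -1.05]
```

View pics/s_c.png

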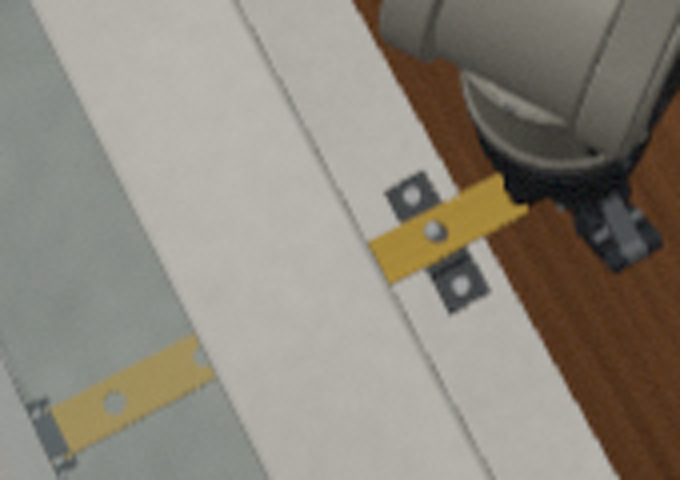

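>>> step_arm([
  [3, -3, -2, 0, 1],
  [3, -3, -4, 0, 1],
  [3, -3, -6, 0, 1],
  [3, -3, -6, 0, 1],
])

```text
t: 5.23
eef_pos: [0.5965, 0.1217, 0.0832]
tool_rot: [-0.002, -0.67, 0.742, 0.002]
contact_force: [-4.7, 0.9, -3.4]
gripper_width: 0.179
```

```bash
python3 look.py d
```

```text
5.2333 [0.5965 0.1217 0.0832] F [-4.72  0.91 -3.36] M [ 0.26   1.375 -0.085] w 15.3 toolx [-0.102 -0.995 -0.   ] Ftool [-0.42  4.77  3.39]
```

>>> step_arm([
  [0, 0, -3, 0, 1],
  [0, 0, -6, 0, 1],
  [0, 0, -9, 0, 1],
  [0, 0, -12, 0, 1],
  [0, 0, -15, 0, 1],
  [0, 0, -15, 0, 1],
])

```text
t: 5.83
eef_pos: [0.5966, 0.121, 0.0988]
tool_rot: [-0.002, -0.67, 0.743, 0.002]
contact_force: [-6.7, 0.7, -3.3]
gripper_width: 0.179
```

>>> step_arm([
  [0, 0, -3, 0, 1],
  [0, 0, -6, 0, 1],
  [0, 0, -9, 0, 1],
  [0, 0, -12, 0, 1],
  [0, 0, -15, 0, 1],
  [0, 0, -18, 0, 1],
  [0, 0, -18, 0, 1],
])

```text
t: 6.42
eef_pos: [0.5967, 0.121, 0.1169]
tool_rot: [-0.002, -0.67, 0.743, 0.002]
contact_force: [-6.7, 0.8, -2.5]
gripper_width: 0.182
```

```bash
python3 look.py e
```

```text
6.4167 [0.5967 0.121  0.1169] F [-6.67  0.83 -2.46] M [ 0.112  1.753 -0.041] w 15.4 toolx [-0.103 -0.995  0.   ] Ftool [-0.14  6.71  2.49]
```

View pics/s_e.png

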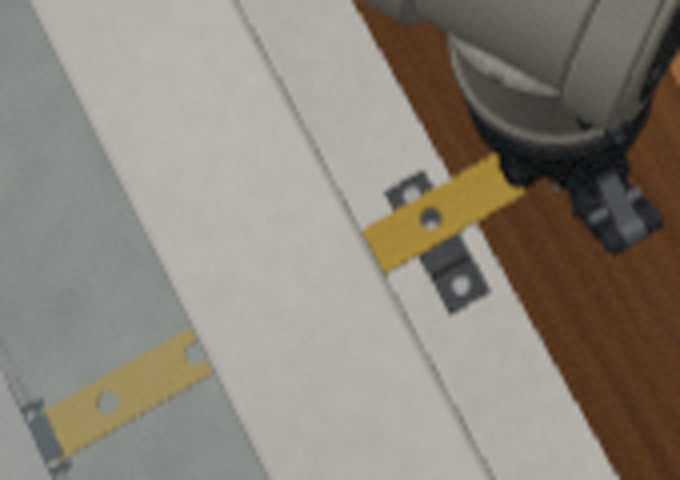

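View pics/t_e.png

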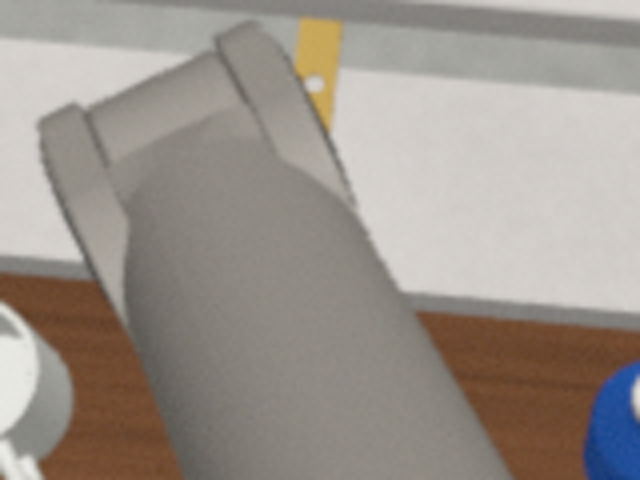

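```bash
cat > kin.py <<'E'
import numpy as np
from scipy.optimize import brentq
def kn(th): return np.array([58-27*np.cos(th)+250*np.sin(th), 329.5-250*np.cos(th)-27*np.sin(th)])
def G_for(r,h): # bar mid passes (0,h) at distance r from knuckle
    th=brentq(lambda t:np.hypot(*(kn(t)-[0,h]))-r,0.05,.9); k=kn(th); u=(np.array([0,h])-k)/r
    return th,k+257*u,np.arcsin(u[1])
def state(G): # -> th, distance along bar at pin axis x=0, height there
    th=brentq(lambda t:np.hypot(*(kn(t)-G))-257,0.0,.95); k=kn(th);u=(G-k)/257; s=-k[0]/u[0]; return th,s,k[1]+s*u[1]
if __name__=="__main__":
    for r,h in((190,85.5),(190,114),(170,114),(155,113),(140,112),(130,112),(117,112),(117,106),(117,103.5),(117,95),(117,85.5),(113,85.5),(121,85.5)): print(r,h,[np.round(x,3) for x in G_for(r,h)])
E
python3 kin.py; python3 - <<'E'
import numpy as np
from kin import state
# current TCP
for p in([.5964,.1234,.0782],[.5967,.121,.1169]):
    d=np.array(p)-[.664,.1155,0]; print((d[0]*.9945-d[1]*.105)*1000,d[2]*1000-3, state(np.array([(d[0]*.9945-d[1]*.105)*1000+1.8,d[2]*1000-3])))
E
```

```text
190 85.5 [np.float64(0.65), array([-66.234,  75.396]), np.float64(-0.151)]
190 114 [np.float64(0.66), array([-66.998, 113.48 ]), np.float64(-0.008)]
170 114 [np.float64(0.568), array([-86.856, 119.001]), np.float64(0.058)]
155 113 [np.float64(0.5), array([-101.467,  123.416]), np.float64(0.102)]
140 112 [np.float64(0.433), array([-115.71 ,  129.328]), np.float64(0.149)]
130 112 [np.float64(0.389), array([-124.801,  135.531]), np.float64(0.186)]
117 112 [np.float64(0.331), array([-136.016,  145.162]), np.float64(0.239)]
117 106 [np.float64(0.336), array([-137.638,  131.609]), np.float64(0.184)]
117 103.5 [np.float64(0.338), array([-138.182,  125.991]), np.float64(0.161)]
117 95 [np.float64(0.343), array([-139.484,  107.011]), np.float64(0.086)]
117 85.5 [np.float64(0.344), array([-139.999,   86.02 ]), np.float64(0.004)]
113 85.5 [np.float64(0.328), array([-143.989,   87.242]), np.float64(0.012)]
121 85.5 [np.float64(0.361), array([-135.999,   84.864]), np.float64(-0.005)]
-68.0577 75.2 (0.6498849659408382, np.float64(189.96903500434496), np.float64(85.35221448545734))
-67.50735000000002 113.9 (0.6662359987030487, np.float64(191.28984461570147), np.float64(114.50718745553162))
```

>>> step_arm([
  [0, 4, -1, 0, 1],
  [0, 8, -2, 0, 1],
  [0, 12, -4, 0, 1],
  [0, 16, -5, 0, 1],
  [0, 20, -7, 0, 1],
  [0, 24, -8, 0, 1],
  [0, 28, -9, 0, 1],
  [0, 32, -10, 0, 1],
  [0, 36, -12, 0, 1],
  [0, 40, -14, 0, 1],
  [0, 40, -14, 0, 1],
])

```text
t: 7.43
eef_pos: [0.5575, 0.125, 0.1314]
tool_rot: [-0.001, -0.67, 0.743, 0.001]
contact_force: [-5.0, 0.3, -2.2]
gripper_width: 0.181
```

```bash
cat >> look.py <<'E'
from kin import state
d=o["eef_pos"]-[.664,.1155,0]; G=np.array([(d[0]*.9945-d[1]*.105)*1000+1.8,d[2]*1000-3]); print("G",G.round(1),"state th,s,h",np.round(state(G),3),"lat",round((d[0]*.105+d[1]*.9945)*1000,1))
E
python3 look.py f
```

```text
7.4333 [0.5575 0.125  0.1314] F [-5.04  0.33 -2.23] M [ 0.197  1.46  -0.037] w 15.4 toolx [-0.103 -0.995  0.   ] Ftool [0.19 5.04 2.24]
G [-105.1  128.4] state th,s,h [  0.481 151.015 114.761] lat -1.7
```

View pics/s_f.png

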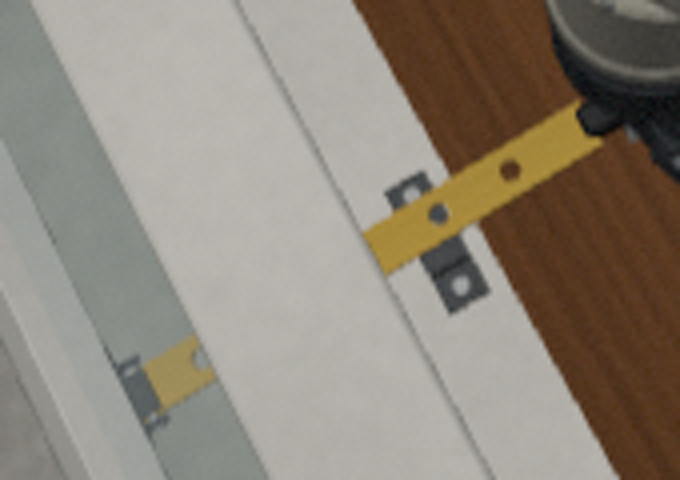

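>>> step_arm([
  [0, 4, -2, 0, 1],
  [0, 8, -4, 0, 1],
  [0, 12, -5, 0, 1],
  [0, 16, -7, 0, 1],
  [0, 20, -8, 0, 1],
  [0, 24, -10, 0, 1],
  [0, 28, -11, 0, 1],
  [0, 32, -11, 0, 1],
  [0, 32, -11, 0, 1],
])

```text
t: 8.28
eef_pos: [0.5266, 0.1278, 0.1423]
tool_rot: [-0.0, -0.669, 0.743, 0.0]
contact_force: [-4.1, 1.2, -1.3]
gripper_width: 0.176
```

```bash
python3 look.py g
```

```text
8.2833 [0.5266 0.1278 0.1423] F [-4.06  1.18 -1.32] M [0.342 1.097 0.19 ] w 15.0 toolx [-0.104 -0.995  0.   ] Ftool [-0.75  4.16  1.32]
G [-136.2  139.3] state th,s,h [  0.336 117.617 109.626] lat -2.2
```

View pics/s_g.png

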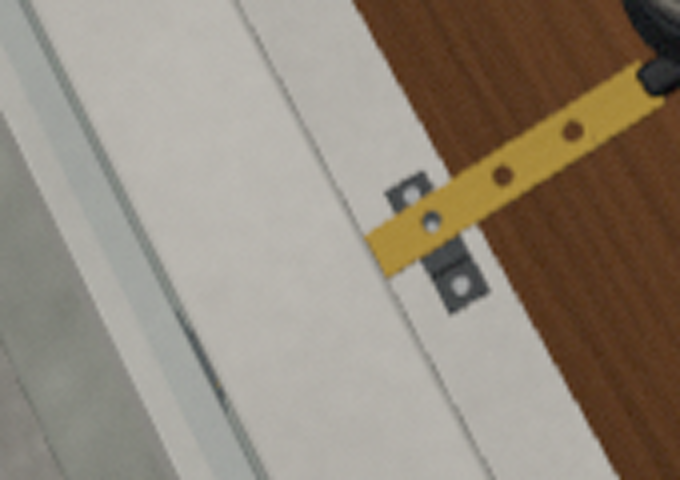

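View pics/t_g.png

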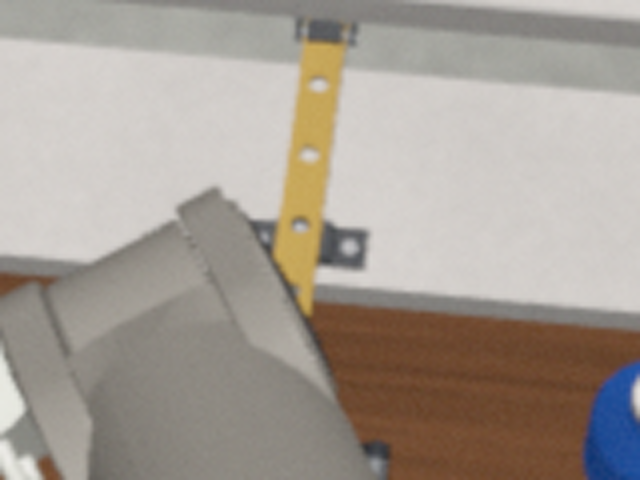

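The stay hovers with the third hole right over the pin: the hole is at crop (432,222) in the scene view and (301,225) in the top view. Next I'll measure the remaining offset.

```bash
cat > meas.py <<'E'
import pickle,sys
from h import *
from kin import *
S,T=pickle.load(open("last.pkl","rb"));S0=pickle.load(open("scene0.pkl","rb"));T0=pickle.load(open("top0.pkl","rb"))
hz=float(sys.argv[1])
def cen(c,u,v,dbg=False):
    im=cv2.resize(c["frame"],None,fx=4,fy=4,interpolation=cv2.INTER_CUBIC).astype(int)
    U,V=int(u*4+1.5),int(v*4+1.5); w=16
    p=im[V-w:V+w,U-w:U+w]; sat=p[:,:,0]-p[:,:,2]   # brass: R-B large
    m=(sat<75).astype(np.uint8)
    n,l,st,ce=cv2.connectedComponentsWithStats(m); 
    best=min((i for i in range(1,n) if st[i,4]>20),key=lambda i:np.hypot(*(ce[i]-w)))
    cx,cy=ce[best]; return (U-w+cx+.5)/4-.5,(V-w+cy+.5)/4-.5,st[best,4]/16
sc=lambda x,y:(180+(x+.5)/4-.5,270+(y+.5)/4-.5)
tc=lambda x,y:(200+(x+.5)/4-.5,140+(y+.5)/4-.5)
win=np.array([[.9945,-.105],[.105,.9945]])
pinS=cen(S0,*sc(435,230));pinT=cen(T0,274.8,197.4); print("pins",pinS,pinT)
args=[float(x) for x in sys.argv[2:]]
hS=cen(S,*sc(*args[:2]));hT=cen(T,*tc(*args[2:4]));print("holes",hS,hT)
for n,c,h,p in(("S",S,hS,pinS),("T",T,hT,pinT)):
    # at start, hole1's rim (upper face z=.088) is centred on the pin axis
    d=(onz(c,h[0],h[1],hz)-onz(c,p[0],p[1],.088))[:2]*1000; print(n,"hole-pin in window x,y mm",win@d)
print(tri(S,hS[:2],T,hT[:2]))
E
python3 meas.py .1125 432 222 301 225
```

```text
pins (np.float64(288.3081140350877), np.float64(327.3382675438597), np.float64(28.5)) (np.float64(274.7377562642369), np.float64(197.96269931662871), np.float64(27.4375))
holes (np.float64(287.4932864450128), np.float64(324.93382352941177), np.float64(24.4375)) (np.float64(274.57327586206895), np.float64(195.93630268199234), np.float64(16.3125))
S hole-pin in window x,y mm [-0.04638815 -0.00088177]
T hole-pin in window x,y mm [-1.87792723 -2.14364962]
(array([0.66376999, 0.11401275, 0.10687755]), np.float64(0.0020509917347215937))
```

>>> step_arm([
  [-1, 0, 2, 0, 1],
  [-2, 0, 4, 0, 1],
  [-3, 0, 6, 0, 1],
  [-3, 0, 8, 0, 1],
  [-3, 0, 9, 0, 1],
  [-3, 0, 10, 0, 1],
  [-3, 0, 10, 0, 1],
])

```text
t: 8.97
eef_pos: [0.528, 0.1304, 0.1321]
tool_rot: [0.0, -0.669, 0.743, -0.0]
contact_force: [-4.1, -0.4, -0.5]
gripper_width: 0.181
```

```bash
python3 look.py h; python3 meas.py .1065 434 225 301 227
```

```text
8.9667 [0.528  0.1304 0.1321] F [-4.13 -0.38 -0.47] M [-0.116  0.515 -0.212] w 15.4 toolx [-0.105 -0.994  0.   ] Ftool [0.81 4.06 0.47]
G [-135.   129.1] state th,s,h [  0.349 119.95  105.778] lat 0.6
pins (np.float64(288.3081140350877), np.float64(327.3382675438597), np.float64(28.5)) (np.float64(274.7377562642369), np.float64(197.96269931662871), np.float64(27.4375))
holes (np.float64(286.9150246305419), np.float64(326.44458128078816), np.float64(25.375)) (np.float64(274.296875), np.float64(195.5735294117647), np.float64(17.0))
S hole-pin in window x,y mm [1.96714256 0.7316121 ]
T hole-pin in window x,y mm [ 0.36068665 -0.76871725]
(array([0.66584823, 0.11491022, 0.10234005]), np.float64(0.0017803242190596884))
```

View pics/s_h.png

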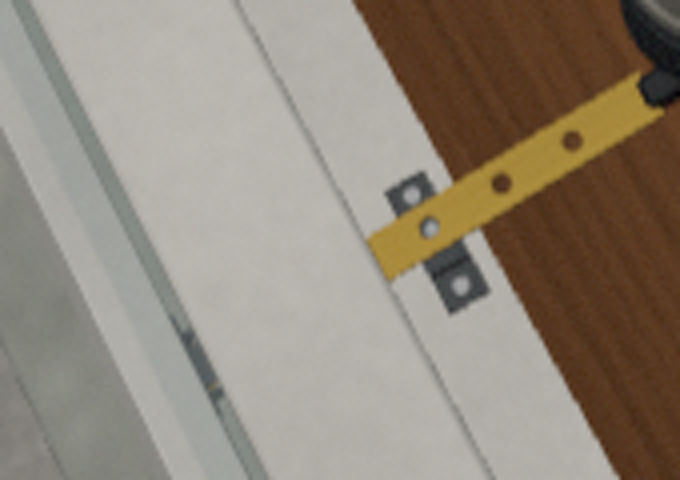

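View pics/t_h.png

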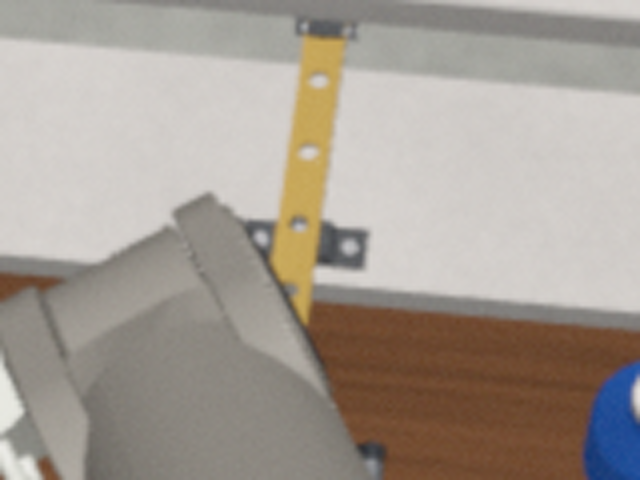

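>>> step_arm([
  [0, 0, 1, 0, 1],
  [0, 0, 2, 0, 1],
  [0, 0, 3, 0, 1],
  [0, 0, 4, 0, 1],
  [0, 0, 5, 0, 1],
  [0, 0, 5, 0, 1],
])

```text
t: 9.57
eef_pos: [0.5277, 0.1306, 0.127]
tool_rot: [-0.0, -0.669, 0.743, 0.0]
contact_force: [-4.5, -1.2, 0.0]
gripper_width: 0.184
```

>>> step_arm([
  [0, 0, 1, 0, 1],
  [0, 0, 2, 0, 1],
  [0, 0, 3, 0, 1],
  [0, 0, 4, 0, 1],
  [0, 0, 4, 0, 1],
])

```text
t: 9.98
eef_pos: [0.5278, 0.1306, 0.123]
tool_rot: [-0.0, -0.669, 0.743, 0.0]
contact_force: [-4.9, -0.8, -0.2]
gripper_width: 0.179
```

```bash
python3 look.py i; python3 meas.py .102 430 230 299 226
```

```text
9.9833 [0.5278 0.1306 0.123 ] F [-4.91 -0.77 -0.17] M [-0.127  0.57  -0.175] w 15.2 toolx [-0.105 -0.995  0.   ] Ftool [1.27 4.8  0.17]
G [-135.3  120. ] state th,s,h [  0.354 120.511 101.784] lat 0.7
pins (np.float64(288.3081140350877), np.float64(327.3382675438597), np.float64(28.5)) (np.float64(274.7377562642369), np.float64(197.96269931662871), np.float64(27.4375))
holes (np.float64(286.86011166253104), np.float64(327.05303970223326), np.float64(25.1875)) (np.float64(274.3815543071161), np.float64(195.7926029962547), np.float64(16.6875))
S hole-pin in window x,y mm [2.4477122  0.80712231]
T hole-pin in window x,y mm [ 1.05359378 -0.4482148 ]
(array([0.66637074, 0.11508051, 0.09860206]), np.float64(0.0017703507732805461))
```

>>> step_arm([
  [0, 0.5, 1, 0, 1],
  [0, 1, 2, 0, 1],
  [0, 1, 3, 0, 1],
  [0, 1, 4, 0, 1],
  [0, 1, 4, 0, 1],
])

```text
t: 10.5
eef_pos: [0.5267, 0.1307, 0.119]
tool_rot: [-0.0, -0.669, 0.743, 0.0]
contact_force: [-4.8, 0.1, 0.9]
gripper_width: 0.182
```

```bash
python3 look.py j; python3 meas.py .100 430 230 299 226
```

```text
10.5 [0.5267 0.1307 0.119 ] F [-4.81  0.12  0.89] M [-0.124  0.522 -0.208] w 15.5 toolx [-0.105 -0.995  0.   ] Ftool [ 0.38  4.8  -0.88]
G [-136.3  116. ] state th,s,h [  0.352 119.691  99.722] lat 0.7
pins (np.float64(288.3081140350877), np.float64(327.3382675438597), np.float64(28.5)) (np.float64(274.7377562642369), np.float64(197.96269931662871), np.float64(27.4375))
holes (np.float64(287.2931141439206), np.float64(326.94447890818856), np.float64(25.1875)) (np.float64(274.48649825783974), np.float64(196.37325783972125), np.float64(17.9375))
S hole-pin in window x,y mm [1.61815873 0.65647235]
T hole-pin in window x,y mm [ 0.34320995 -0.55608367]
(array([0.66555915, 0.11504434, 0.09686872]), np.float64(0.0018292738018735038))
```

View pics/s_j.png

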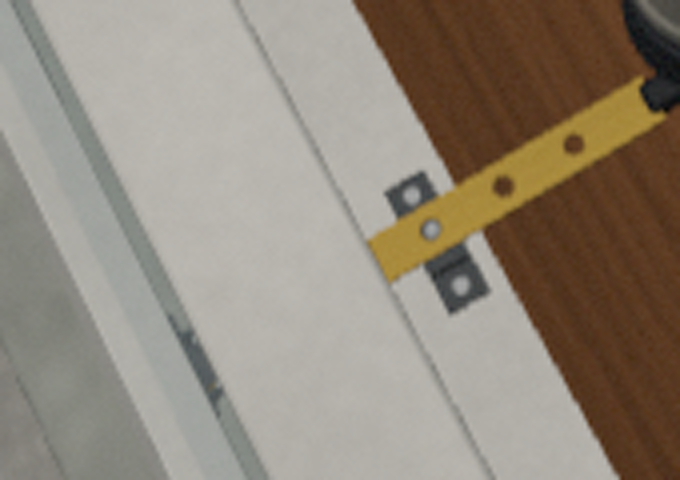

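>>> step_arm([
  [0, 0, 1, 0, 1],
  [0, 0, 2, 0, 1],
  [0, 0, 3, 0, 1],
  [0, 0, 4, 0, 1],
  [0, 0, 5, 0, 1],
  [0, 0, 6, 0, 1],
  [0, 0, 6, 0, 1],
])

```text
t: 11.18
eef_pos: [0.5267, 0.1307, 0.113]
tool_rot: [-0.0, -0.669, 0.743, 0.0]
contact_force: [-5.0, -0.4, -0.5]
gripper_width: 0.178
```

>>> step_arm([
  [0, 0.5, 1, 0, 1],
  [0, 0.5, 2, 0, 1],
  [0, 0.5, 3, 0, 1],
  [0, 0.5, 4, 0, 1],
  [0, 0.5, 5, 0, 1],
  [0, 0.5, 6, 0, 1],
  [0, 0.5, 6, 0, 1],
])

```text
t: 11.77
eef_pos: [0.5262, 0.1307, 0.107]
tool_rot: [-0.0, -0.669, 0.743, 0.0]
contact_force: [-5.1, -0.4, 0.0]
gripper_width: 0.183
```

```bash
python3 look.py k
```

```text
11.7667 [0.5262 0.1307 0.107 ] F [-5.12 -0.44  0.01] M [-0.102  0.633 -0.235] w 15.6 toolx [-0.105 -0.995  0.   ] Ftool [ 0.98  5.04 -0.01]
G [-136.8  104. ] state th,s,h [  0.355 119.841  94.241] lat 0.7
```

View pics/s_k.png

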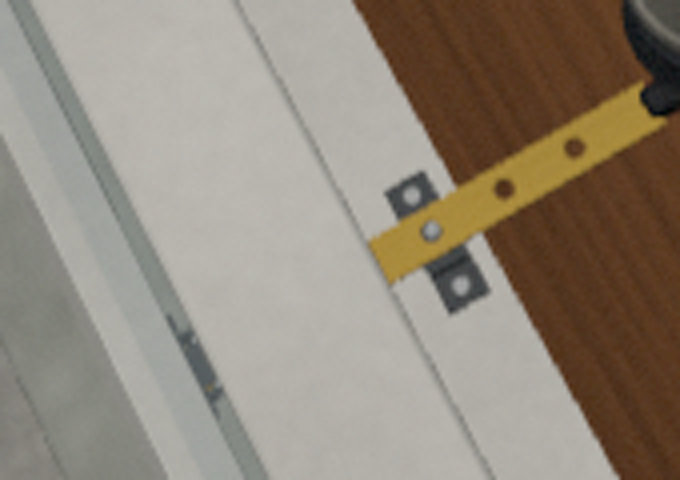

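>>> step_arm([
  [0, 0, 1, 0, 1],
  [0, 0, 2, 0, 1],
  [0, 0, 3, 0, 1],
  [0, 0.5, 4, 0, 1],
  [0, 0.5, 5, 0, 1],
  [0, 0.5, 6, 0, 1],
  [0, 0.5, 6, 0, 1],
])

```text
t: 12.45
eef_pos: [0.5258, 0.1308, 0.1011]
tool_rot: [-0.0, -0.669, 0.743, 0.0]
contact_force: [-4.1, -0.1, -0.4]
gripper_width: 0.186
```

>>> step_arm([
  [0, 0, 1, 0, 1],
  [0, 0, 2, 0, 1],
  [0, 0, 3, 0, 1],
  [0, 0, 4, 0, 1],
  [0, 0, 5, 0, 1],
  [0, 0, 6, 0, 1],
  [0, 0, 6, 0, 1],
])

```text
t: 13.03
eef_pos: [0.5258, 0.1307, 0.095]
tool_rot: [-0.0, -0.669, 0.743, 0.0]
contact_force: [-4.5, -0.3, -0.3]
gripper_width: 0.183
```

```bash
python3 look.py l; python3 meas.py .0915 431 231 299 226
```

```text
13.0333 [0.5258 0.1307 0.095 ] F [-4.48 -0.32 -0.28] M [-0.097  0.617 -0.179] w 15.5 toolx [-0.105 -0.995  0.   ] Ftool [0.79 4.43 0.28]
G [-137.3   92. ] state th,s,h [  0.355 119.675  88.658] lat 0.6
pins (np.float64(288.3081140350877), np.float64(327.3382675438597), np.float64(28.5)) (np.float64(274.7377562642369), np.float64(197.96269931662871), np.float64(27.4375))
holes (np.float64(287.6331585081585), np.float64(327.6384032634033), np.float64(26.8125)) (np.float64(274.69132653061223), np.float64(197.36260932944606), np.float64(21.4375))
S hole-pin in window x,y mm [1.43755829 0.5047641 ]
T hole-pin in window x,y mm [ 0.40499387 -0.18491347]
(array([0.66537105, 0.11521919, 0.0896774 ]), np.float64(0.0016535931160875873))
```

Clear down to about 3 mm above the base; I'll feel for seating in small steps.

>>> step_arm([
  [0, 0, 1, 0, 1],
  [0, 0, 2, 0, 1],
  [0, 0, 3, 0, 1],
  [0, 0, 4, 0, 1],
  [0, 0, 4, 0, 1],
])

```text
t: 13.55
eef_pos: [0.5259, 0.1308, 0.0911]
tool_rot: [-0.0, -0.669, 0.743, -0.0]
contact_force: [-4.4, 0.1, -0.1]
gripper_width: 0.182
```

>>> step_arm([
  [0, 0, 1, 0, 1],
  [0, 0, 2, 0, 1],
  [0, 0, 2, 0, 1],
])

```text
t: 13.8
eef_pos: [0.5259, 0.1308, 0.0891]
tool_rot: [0.0, -0.669, 0.743, -0.0]
contact_force: [-3.8, 0.0, -0.6]
gripper_width: 0.183
```

```bash
python3 look.py m
```

```text
13.8 [0.5259 0.1308 0.0891] F [-3.77  0.02 -0.57] M [-0.122  0.486 -0.21 ] w 15.6 toolx [-0.105 -0.995  0.   ] Ftool [0.37 3.76 0.57]
G [-137.2   86.1] state th,s,h [  0.356 119.822  85.927] lat 0.7
```

>>> step_arm([
  [0, 0, 1, 0, 1],
  [0, 0, 1, 0, 1],
])

```text
t: 14.07
eef_pos: [0.5259, 0.1308, 0.0884]
tool_rot: [0.0, -0.669, 0.743, -0.0]
contact_force: [-5.1, -0.4, 2.3]
gripper_width: 0.179
```

>>> step_arm([
  [0, 0, 1, 0, 1],
  [0, 0, 1, 0, 1],
])

```text
t: 14.23
eef_pos: [0.526, 0.1309, 0.0882]
tool_rot: [0.0, -0.669, 0.743, -0.0]
contact_force: [-7.7, -1.4, 9.3]
gripper_width: 0.181
```

>>> step_arm([
  [0, 0, 1, 0, 1],
  [0, 0, 1, 0, 1],
])

```text
t: 14.4
eef_pos: [0.526, 0.1309, 0.088]
tool_rot: [0.0, -0.669, 0.743, -0.0]
contact_force: [-9.2, -1.9, 17.7]
gripper_width: 0.18
```

That last batch pressed harder than I meant (17.7 N at the wrist). I'm easing off straight away.

>>> step_arm([
  [0, 0, -2.5, 0, 1],
  [0, 0, -2.5, 0, 1],
])

```text
t: 14.57
eef_pos: [0.526, 0.1307, 0.0893]
tool_rot: [0.0, -0.669, 0.743, -0.0]
contact_force: [-3.3, -1.8, -1.4]
gripper_width: 0.183
```

```bash
python3 look.py n; python3 meas.py .088 431 231 299 226
```

```text
14.5667 [0.526  0.1307 0.0893] F [-3.34 -1.84 -1.43] M [-0.153  0.731 -0.28 ] w 15.5 toolx [-0.105 -0.994 -0.   ] Ftool [2.18 3.13 1.43]
G [-137.1   86.3] state th,s,h [  0.356 119.926  86.006] lat 0.7
pins (np.float64(288.3081140350877), np.float64(327.3382675438597), np.float64(28.5)) (np.float64(274.7377562642369), np.float64(197.96269931662871), np.float64(27.4375))
holes (np.float64(287.7099567099567), np.float64(327.90909090909093), np.float64(28.875)) (np.float64(274.70170454545456), np.float64(197.4041193181818), np.float64(22.0))
S hole-pin in window x,y mm [1.45047267 0.36751535]
T hole-pin in window x,y mm [1.19493728 0.20415054]
(array([0.6655459 , 0.11539592, 0.08839037]), np.float64(0.0018659967985984985))
```

View pics/s_n.png

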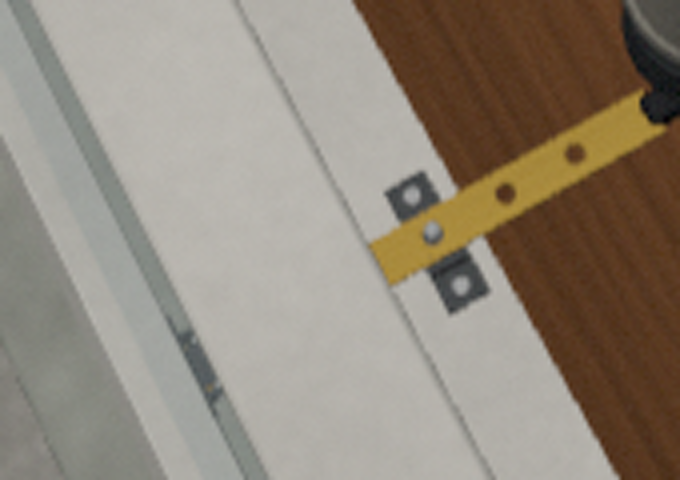

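View pics/t_n.png

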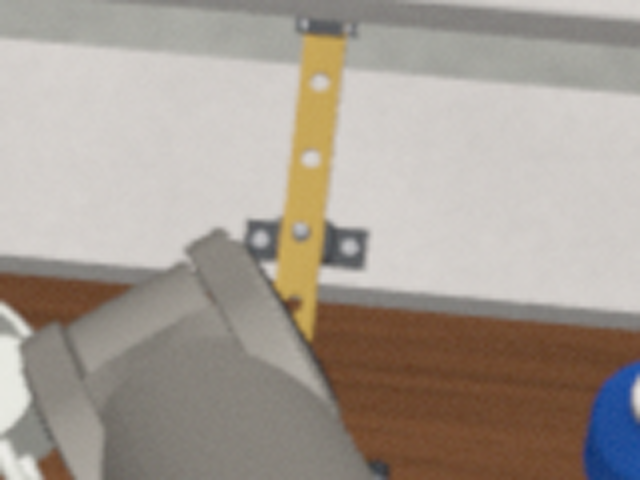

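>>> step_arm([
  [1, 1, 0.5, 0, 1],
  [1, 1, 0.5, 0, 1],
], newtons=20)

```text
t: 14.83
eef_pos: [0.5256, 0.1304, 0.0885]
tool_rot: [0.001, -0.669, 0.743, -0.0]
contact_force: [-1.3, 0.5, 0.4]
gripper_width: 0.181
```

Forces are nearly zero with the bar on the base. I'll open gently and back straight off upwards.

>>> step_arm([
  [0, 0, 0, 0, 0.8],
  [0, 0, 0, 0, 0.75],
  [0, 0, 0, 0, 0.7],
  [0, 0, 0, 0, 0.5],
  [0, 0, 0, 0, 0.3],
  [0, 0, 0, 0, 0.2],
  [0, 0, 0, 0, 0.2],
])

```text
t: 15.42
eef_pos: [0.5248, 0.1299, 0.0883]
tool_rot: [0.0, -0.669, 0.743, -0.0]
contact_force: [0.5, -0.3, 0.1]
gripper_width: 0.798
```

```bash
python3 look.py o
```

```text
15.4167 [0.5248 0.1299 0.0883] F [ 0.48 -0.3   0.12] M [0.079 0.016 0.038] w 67.8 toolx [-0.105 -0.995 -0.   ] Ftool [ 0.25 -0.51 -0.12]
G [-138.1   85.3] state th,s,h [  0.352 118.871  85.401] lat -0.3
```

View pics/s_o.png

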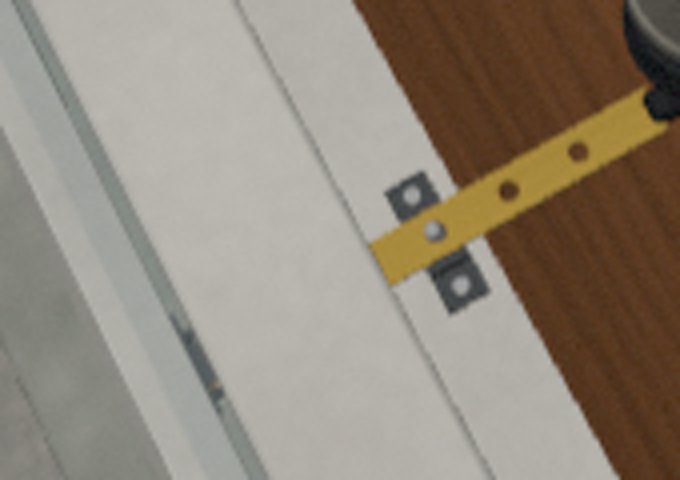

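>>> step_arm([
  [0, 0, -20, 0, 0.2],
  [0, 0, -50, 0, 0.2],
  [0, 0, -80, 0, 0.2],
  [0, 30, -110, 0, 0.2],
  [0, 60, -130, 0, 0.2],
  [0, 60, -130, 0, 0.2],
  [0, 60, -130, 0, 0.2],
  [0, 60, -130, 0, 0.2],
  [0, 60, -130, 0, 0.2],
])

```text
t: 16.27
eef_pos: [0.4654, 0.1357, 0.2175]
tool_rot: [-0.0, -0.669, 0.743, 0.0]
contact_force: [-0.9, -0.1, 0.6]
gripper_width: 0.798
```

```bash
sed -i '/kin import/,$d' look.py; python3 look.py p; python3 meas.py .088 434 231 301 232; python3 - <<'E'
import pickle,cv2
s,t=pickle.load(open("last.pkl","rb")); cv2.imwrite("pics/full_s.png",s["frame"][:,:,::-1]);cv2.imwrite("pics/full_t.png",t["frame"][:,:,::-1])
E
```

```text
16.2667 [0.4654 0.1357 0.2175] F [-0.9  -0.11  0.61] M [-0.046 -0.018 -0.021] w 67.9 toolx [-0.105 -0.994  0.   ] Ftool [ 0.2   0.89 -0.61]
pins (np.float64(288.3081140350877), np.float64(327.3382675438597), np.float64(28.5)) (np.float64(274.7377562642369), np.float64(197.96269931662871), np.float64(27.4375))
holes (np.float64(288.2663525498891), np.float64(327.45149667405764), np.float64(28.1875)) (np.float64(274.7467183770883), np.float64(197.89886634844868), np.float64(26.1875))
S hole-pin in window x,y mm [0.16595629 0.14332074]
T hole-pin in window x,y mm [ 0.13895179 -0.00403286]
(array([0.66431596, 0.11532026, 0.08879639]), np.float64(0.002021999302459558))
```

View pics/full_s.png

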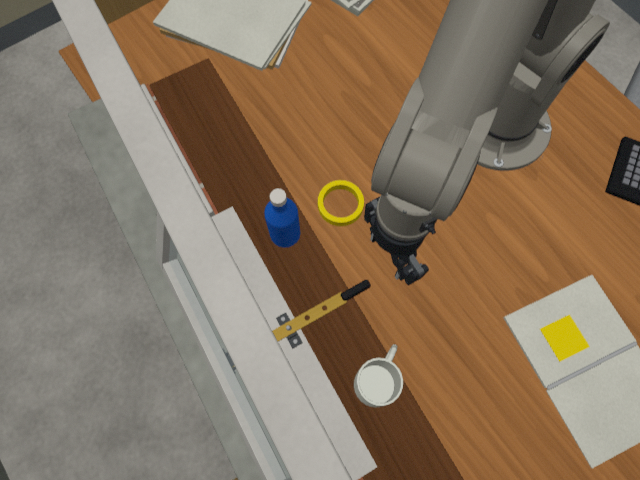

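View pics/s_p.png

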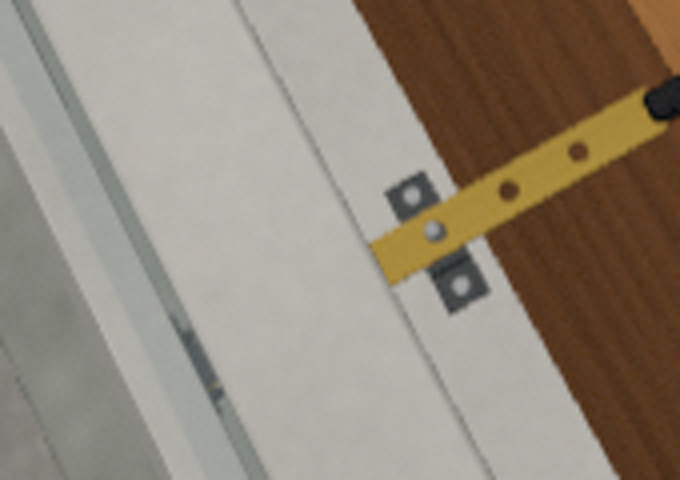

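View pics/full_t.png

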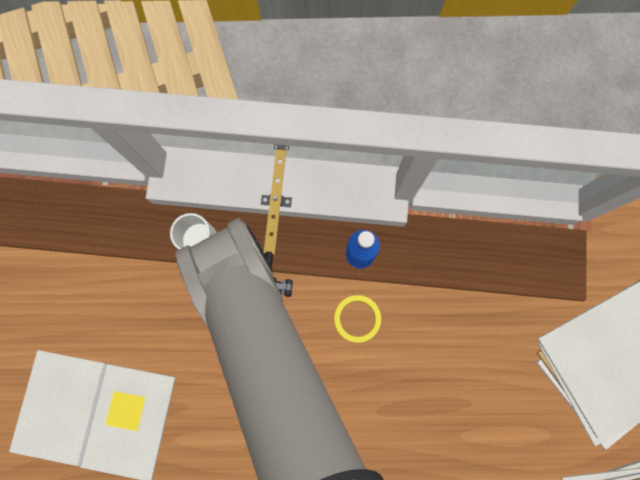

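The pin stands through the third hole at (288,327) in the scene view, the same place the first hole had at the start. Holes 2 and 1 lie free on the room side. The bottle, mug and tape haven't moved, and the arm is clear.

```bash
python3 -c "
from station import bot
print(bot.hand_in())"
```

```text
the job is handed in; nothing more can be done
None
```

The stay now sits with its third hole home on the peg, and I handed the job in at about 16.3 s of the 64 s. However, I may have broken the 25 N limit while seating it.

**What I did:** I gripped the stay by its black grip and lifted it clear of the pin. I held it throughout, brought the vent in about 70 mm, centred the third hole over the pin using both cameras, and lowered it in small steps. Once it was on the base I let go and backed off.

**Final checks:**
- **Position:** both views show the pin through the third hole. The hole is within about 0.2 mm of where the first hole sat at the start, at base height.
- **Vent:** the angle works out at about 0.35 rad, with the pin about 119 mm from the knuckle. Both come from my geometry model and the arm position just after I let go.
- **Surroundings:** the bottle, mug and tape roll look unmoved in the pictures, by eye only. The arm is clear and reads no contact.

**What went wrong:** when feeling for the base, I sent three 1 mm downward steps together instead of checking the force after each. The wrist force rose to 17.7 N for an instant before I eased off. The hole was already around the pin, so that press bore on the peg's base. With the bar's leverage it could have been about 35–40 N there. If the limit counts force on the base as well as the pin, that step probably exceeded it. Until then, vertical force on the way down onto the pin stayed around 1 N or less.

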